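# Seal a carton at the guarded lever press

### The arm

A 6-joint arm with a two-finger parallel gripper is mounted at the origin on the work surface. World frame = base frame: x ahead of the robot, y to its left, z up, the work surface at z = 0. Lengths are in m, angles in degrees, forces in N, time in s.
With the tool pointing down it reaches from about 0.4 to 0.825 m from the base axis. Payload 7 kg.
Tool frame: the origin (TCP) lies between the finger pads; the fingertips stand ctrl.tip_extent ahead of it and the grasp point (between the pads) lies 2 mm behind it (ctrl.tip_extent is the distance from the TCP to the fingertips, in m); z points along the fingers, y is the direction in which the jaws open and shut (so a half turn about z gives the same grasp; the last joint's range is limited). The gripper opens to 88 mm and grips with 3 to 60 N. Pads are 19 mm wide; open, the fingers measure 130 mm over their backs; the gripper's body (78 mm by 193 mm) begins 47 mm behind the grasp point.
Start: joints at [16.507, 20.546, 0.682, 0, -70.136, -16.507], TCP at [0.675, -0, 0.207] pointing down, gripper open.
Joint ranges: [-176.03, 176.03], [-82.01, 121.73], [-58.28, 71.71], [-173.87, 95.51], [-174.79, -0.11], [-173.66, 173.66]. Speed limits (degrees/s): [136.94, 136.94, 172.46, 180, 180, 180].

### API

Orientations are given as [roll, pitch, yaw] about the fixed x, y, z axes, in that order (R = Rz(yaw) Ry(pitch) Rx(roll)).
In Python, from plant import ctrl gives the robot as it stands.
- The arm moves only by the shell command python3 -m handwheel 'ROWS' [OPENING]. ROWS is JSON, a list of rows, each a list of 6 numbers: the shift along the tool's x, y, z in m, then the turn, a rotation vector about the tool's x, y, z in rad. In form: [[dx, dy, dz, ax, ay, az], ...]. A call has 1 to 8 rows; each row is the pose to reach, as a shift and turn from the pose commanded when the call began, along the tool's axes at that moment; what a row does not reach only later rows make up. A row lasts 1/8 s, in which the tool goes at most 62.5 mm and 10.7 degrees, less where a joint would pass 70% of its speed; a pose out of reach is approached as far as the arm can. A call with a gripper value outside its range is refused whole. OPENING is the closure, from -1 (fully open) to 1 (shut), so that 0 is half open, set as the call begins (- or left out, the last holds). The fingers move at their own pace and stop on an object; the grip force is fixed at half the most. Time passes only in rows, so rows that repeat a pose let the fingers close. It gives the time, the measured TCP pose, the force and the opening at its end, in the units of the state.
- ctrl.get_obs(): the state, without advancing time (a new reading comes with each control period).
- ctrl.snapshot(name): name is "scene" or "side" or "wrist"; returns a dict with "img" (420x560x3 uint8, blue, green, red), "fx", "fy", "cx", "cy" (pixels), "R" (3x3) and "t" (3): a world point X has camera coordinates R X + t. Camera axes: x right, y down, z forward; pixel columns grow to the right and rows downward; lengths in m; the calibration is good to about 2 mm. A picture is of the moment at which its call begins. There is no depth.
- ctrl.close_job(): hands the job in, once; it reports no verdict.
The state is a dict: "clock": time; "joint_pos": joint angles; "qvel": joint speeds; "tau": joint torques, N m; "tool_pos": TCP position; "orientation": TCP orientation; "force": force on the tool from outside, world axes, zero at the start; "moment": the same for the moment, N m; "opening": finger opening in m.
Only numpy, scipy, OpenCV 4.12 (cv2) and the standard library are available. Lean on these libraries where they do the work, as an engineer would, in place of code of your own. Each camera call takes 0.05 s, during which the arm holds its last target.

### The job

With the fingertips, push the flat blue carton along the guide of the sealing press until its far end rests against the stop under the press head. Then reach down through the yellow-framed window of the guard without touching the guard, press the orange lever pad all the way down, hold it down for two seconds, let it spring back up and draw the fingers out. Do not lift or tip the carton, do not work the lever before the carton is home, and leave the other things on the bench where they are.

Things in the scene. Friction and masses are not known exactly. Their poses are not given: they have to be found in the camera images.
- press: Grey bench sealing press, fixed to the table. Origin: centre of the bed plate's underside, on the table; z up, +x along the guide from its open end (towards the robot) to the stop, y across. Bed 400 x 170 mm, top face 12 mm above the table; two rails 10 mm high above the bed, x = -195 to 40 mm, inner faces 70 mm apart. Hinge cheeks at x = 137 to 187 mm rise 117 mm above the table.
- guard: Guard over the press head: yellow frame on posts with clear panels at the sides and front, not to be touched. Origin and axes as the press. The flat level frame is 6 mm thick, its top 128 mm above the table, outside x = -13 to 113, y = -68 to 68 mm. The front is open only below 67 mm above the table, where the carton slides in. Nothing stands above the frame.
- window (a point): Centre of the rectangular window in the guard's frame, 90 mm (x) by 100 mm (y), level with the frame's top face (128 mm above the table), at x = 50, y = 0 mm of the press; axes as the press. The lever pad lies straight below and can be reached only through here.
- lever_pad (a point): Centre of the top face of the orange lever pad, 50 mm (x) by 46 mm (y). At rest the face is level, 105 mm above the table, 23 mm below the frame's top. Fully down this point is about 22 mm lower and the pad slopes 0.2 rad, lower on the robot's side.
- lever (a joint): Lever angle about its hinge, 110 mm beyond the pad's centre (+x of the press), 95 mm above the table: 0 up at rest, 0.2 rad fully down at its stop. A spring returns it: about 5 N at the pad's centre starts it, about 10 N holds it fully down. The head under the pad stops just short of the carton.
- carton_mid (a point): Centre (half-way up) of the loose flat blue carton with white label, 140 mm (x) by 62 mm (y) by 34 mm high, 0.17 to 0.35 kg, lying on the bed between the rails; its x points to the stop. Home against the stop, its centre is at x = -30 mm of the press, its near end face at x = -100 mm. It starts 25 to 55 mm short of that.
- stop (a point): Face of the steel stop at the end of the guide, 20 mm high above the bed, 70 mm wide, at x = 40, y = 0 mm of the press; the point is on the bed.
- red_box: Bystander: red carton 110 x 50 x 30 mm lying on the table. Origin: centre of its underside.
- tape_roll: Bystander: cardboard ring 96 mm across, 45 mm high, flat on the table. Origin: centre of its underside.
- tub: Bystander: jar with blue lid, 72 mm across, 85 mm high. Origin: centre of its underside.
- gauge: Bystander: round black dial gauge, 68 mm across, 26 mm high, with a brass stub. Origin: centre of the dial's underside.
- tester: Bystander: yellow-green pen-shaped tester, about 150 mm long, 26 mm wide, 18 mm high, lying. Origin: underside of its grip.
- driver: Bystander: red-handled screwdriver lying on the table along its own x. Origin on its underside.

How it is judged:
By the outcome, as a careful person would: the job done as asked, in the order asked, and still so for the second after the job is handed in, with the robot touching nothing.
It also fails if it takes over 48 s, if anything falls off the work surface, if the arm or the gripper's body presses on something with over 40 N, if the wrist force passes 120 N, or if a joint passes its speed limit or range.

## Working session

There is one attempt and no reset: what is moved stays moved. The work goes in short steps, Python scripts to look and compute and a shell command to move; the robot and the scene stay as the last step left them, time stands still between calls to the robot, and variables do not carry over. Pictures are saved under pics/ and viewed, and the job is handed in when it is done.

```bash
ls; mkdir -p pics; python3 - <<'E'
from plant import ctrl
import cv2
print(ctrl.get_obs(), ctrl.tip_extent)
for n in ["scene","side","wrist"]:
    s=ctrl.snapshot(n); cv2.imwrite(f"pics/{n}0.png",s["img"]); print(n,s["fx"],s["cx"],s["cy"],s["R"],s["t"])
E
```

```text
pics
{'clock': 0.0, 'joint_pos': array([ 1.65063106e+01,  2.05916547e+01,  6.33444663e-01, -2.13805473e-02,
       -7.01368808e+01, -1.65086242e+01]), 'qvel': array([ 0.06530804,  0.13479944,  0.00730728,  0.02432474, -0.0236918 ,
        0.00893752]), 'tau': array([-8.00930356e-04, -5.82726967e+01,  2.93058443e+01,  6.99745238e+00,
        6.93249181e-03, -2.06530804e-04]), 'tool_pos': array([ 6.74464364e-01, -3.24906160e-05,  2.06513787e-01]), 'orientation': array([ 1.79903117e+02, -7.75329701e-03, -9.00095883e+01]), 'force': array([-0.06023708, -0.72570658, -0.44671785]), 'moment': array([-0.02130637, -0.00782313,  0.04800787]), 'opening': 0.08759141487588328} 0.017
scene 543.086309194168 275.82474605552443 203.65179982248245 [[-0.33319928  0.9428424   0.00514224]
 [ 0.53460878  0.19341686 -0.82266845]
 [-0.77664129 -0.27136345 -0.56849818]] [ 0.16835278 -0.22092055  1.8625908 ]
side 472.1662583611477 274.5368713906813 211.5561450095486 [[ 0.83004522 -0.55764486 -0.00755976]
 [-0.41272297 -0.60510181 -0.68081682]
 [ 0.37507958  0.56822884 -0.73241471]] [-0.46452915  0.30139268  1.05971203]
wrist 342.60124385721383 275.77104761133484 202.8704648078938 [[-0.99999684  0.00164369  0.0019043 ]
 [ 0.00215356  0.95061139  0.31037615]
 [-0.00130008  0.31037927 -0.95061192]] [ 0.67437541 -0.04076508  0.39165556]
```

View pics/scene0.png

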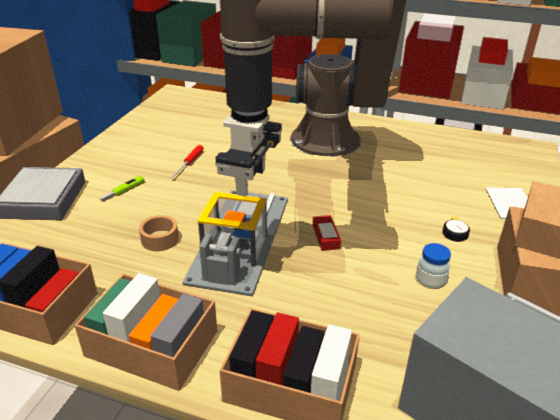

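View pics/side0.png

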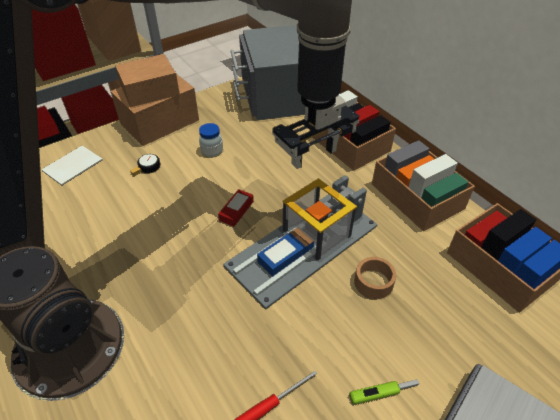

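View pics/wrist0.png

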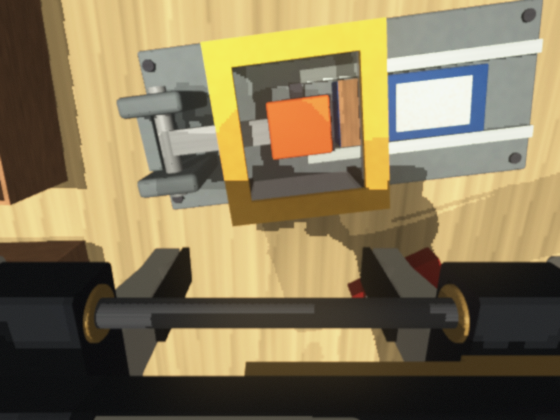

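```bash
python3 - <<'E'
import cv2
a=cv2.imread('pics/wrist0.png'); cv2.imwrite('pics/w0z.png',cv2.resize(a[0:230,120:385],None,fx=3,fy=2.6,interpolation=cv2.INTER_CUBIC)[:598,:798])
cv2.imwrite('pics/w0y.png',cv2.resize(a[0:200,360:560],None,fx=3,fy=3,interpolation=cv2.INTER_CUBIC))
b=cv2.imread('pics/side0.png'); cv2.imwrite('pics/s0z.png',cv2.resize(b[165:310,215:390],None,fx=4,fy=4,interpolation=cv2.INTER_CUBIC))
E
```

```text
(no output)
```

View pics/w0z.png

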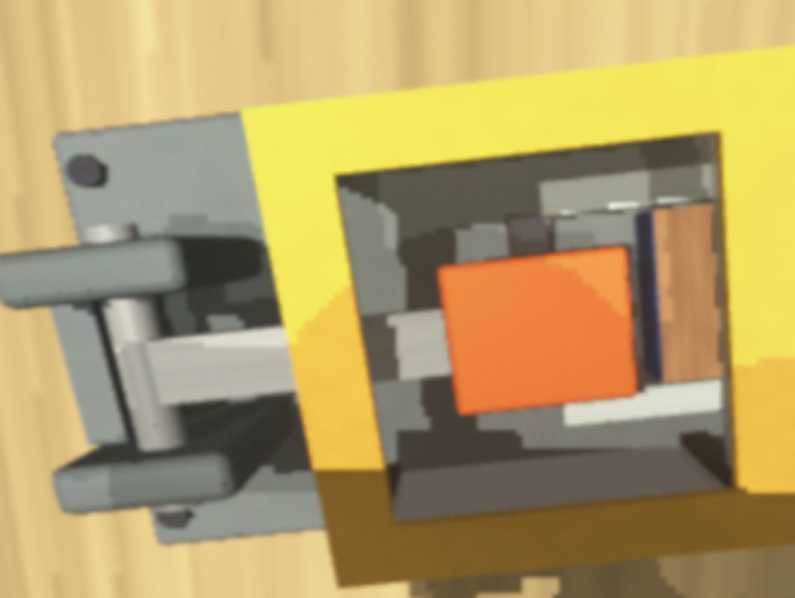

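View pics/w0y.png

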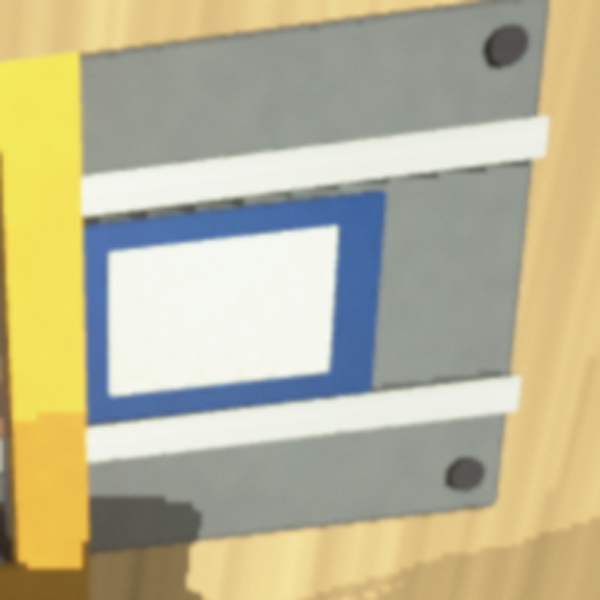

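View pics/s0z.png

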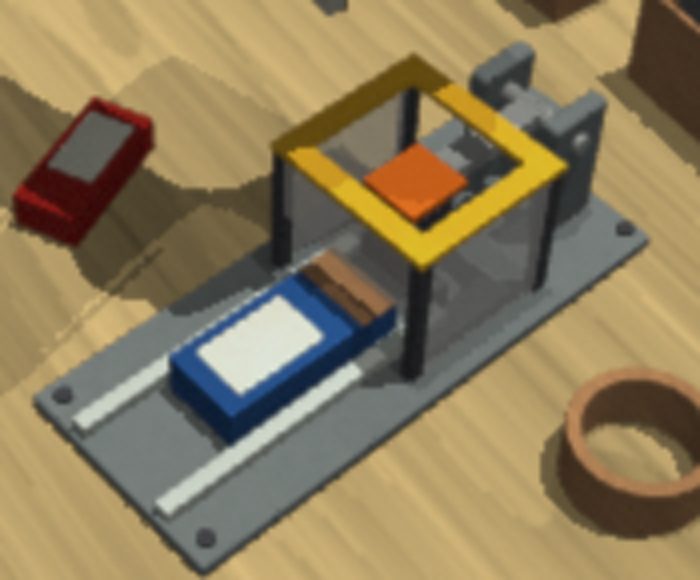

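```bash
cat > fit0.py <<'E'
from plant import ctrl
import numpy as np
from scipy.optimize import least_squares
W=ctrl.snapshot("wrist");S=ctrl.snapshot("side")
F,B,P,C=0,1,2,3
obs=[(W,F,113,-68,201,42.3),(W,F,113,68,233.3,225.8),(W,F,95,-50,232,67.7),(W,F,95,50,251.7,200.8),(W,F,5,-50,359.3,51.2),(W,F,5,50,365,187.7),(W,F,-13,-68,386.7,17.7),(W,F,-13,68,388,207.5),
(W,B,-200,85,525,169),(W,B,200,-85,138.3,52),(W,B,200,85,173.3,209.6),
(W,P,75,-23,266,103),(W,P,75,23,273.3,159.2),(W,P,25,-23,329.3,94.6),(W,P,25,23,332.3,150.8),
(W,C,0,-31,488.3,64),(W,C,0,31,484.3,130),
(S,F,-13,68,283.75,202.5),(S,F,113,68,318.75,178.75),(S,F,113,-68,356.75,206.25),
(S,B,-200,85,224.5,265.5),(S,B,-200,-85,266.25,308.25),(S,B,200,-85,377,225),
(S,C,0,31,258,255),(S,C,0,-31,273,268.75)]
def res(p):
    x,y,a,cx,*z=p; r=[]
    for c,k,u,v,pu,pv in obs:
        u=u/1e3+(cx if k==C else 0); v=v/1e3
        X=np.array([x+np.cos(a)*u-np.sin(a)*v,y+np.sin(a)*u+np.cos(a)*v,z[k]])
        q=c["R"]@X+c["t"]; s=1.0 if c is W else 1.0
        r+=[c["fx"]*q[0]/q[2]+c["cx"]-pu,c["fy"]*q[1]/q[2]+c["cy"]-pv]
    return np.array(r)
s=least_squares(res,[.65,-.15,0,-.14,.128,.012,.105,.046],loss='soft_l1')
print(np.round(s.x,4),"yaw",np.degrees(s.x[2]));print(np.round(res(s.x).reshape(-1,2),1).tolist())
E
python3 fit0.py
```

```text
[ 0.6053 -0.0616  0.1208 -0.1314  0.1246  0.007   0.0996  0.044 ] yaw 6.918490432817004
[[0.7, 0.7], [-0.0, -0.9], [-0.3, -0.4], [0.3, 0.6], [0.3, -0.8], [0.5, 0.3], [-1.7, 0.4], [1.0, -0.6], [-1.3, -0.9], [-0.8, -0.3], [0.2, -0.2], [-0.2, -0.8], [-0.3, -0.2], [-0.9, -0.4], [0.3, 0.9], [-0.1, -1.1], [-0.4, 0.7], [-2.5, -1.7], [-1.6, -0.5], [-1.3, 0.1], [-2.9, -1.4], [-1.7, -0.3], [-0.3, -0.9], [-2.6, -1.2], [-1.4, 0.3]]
```

Press is at about (0.605, -0.062), yaw 6.9°, with the carton's near end at press x ≈ -131 mm (31 mm short). I'll turn the tool so the jaws lie across the guide, close the fingers and go above the open end.

```bash
python3 -m handwheel '[[0.01,0.029,0,0,0,0.18],[0.02,0.058,0,0,0,0.36],[0.03,0.087,0,0,0,0.54],[0.04,0.116,0,0,0,0.72],[0.05,0.145,0,0,0,0.90],[0.061,0.174,0,0,0,1.08],[0.071,0.203,0,0,0,1.26],[0.0815,0.233,0,0,0,1.44]]' 1
python3 -m handwheel '[[0,0,0,0,0,0.01],[0,0,0,0,0,0.01]]'
python3 - <<'E'
from plant import ctrl
import cv2
o=ctrl.get_obs();print(o['clock'],o['tool_pos'],o['orientation'],o['joint_pos'],o['force'],o['opening'])
for n in ["side","wrist"]:
    s=ctrl.snapshot(n); cv2.imwrite(f"pics/{n}1.png",s["img"]); 
E
```

```text
clock: 1.25
tool_pos: [0.441, -0.0818, 0.2075]
orientation: [180.0, 0.0, -172.8]
force: [0.5, -0.0, -0.1]
opening: 0.0134
clock: 1.5
tool_pos: [0.4425, -0.0814, 0.2078]
orientation: [180.0, 0.1, -173.0]
force: [-0.6, 0.2, 0.1]
opening: 0.0005
1.5 [ 0.44252367 -0.08144073  0.20784969] [ 1.79999880e+02  6.53564955e-02 -1.72982426e+02] [ 1.48114034e+01 -1.32661899e+00 -2.62382564e+01  9.64650933e-03
 -6.50235940e+01 -9.77978978e+01] [-0.62079421  0.2369925   0.05552908] 0.0005427319545023685
```

View pics/wrist1.png

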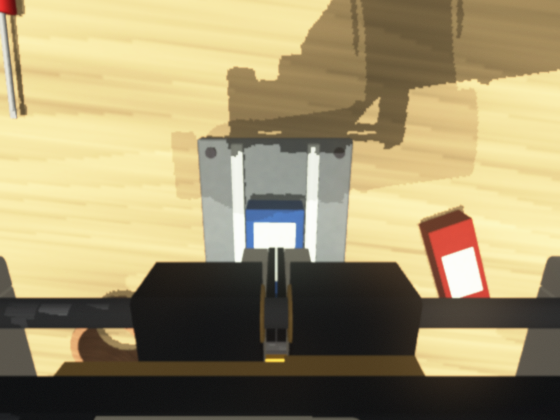

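View pics/side1.png

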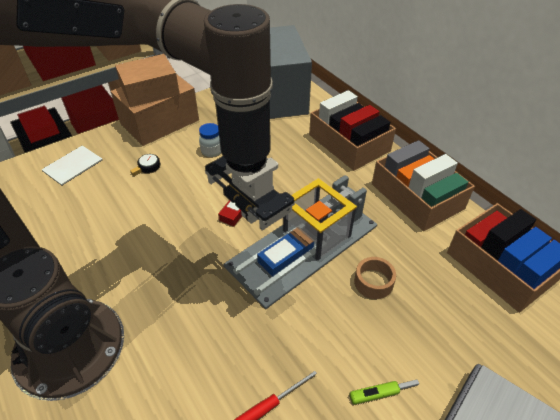

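```bash
cat > bp.py <<'E'
from plant import ctrl
import numpy as np
def bp(s,u,v,z):
    d=s["R"].T@np.array([(u-s["cx"])/s["fx"],(v-s["cy"])/s["fy"],1]); c=-s["R"].T@s["t"]
    return c+d*(z-c[2])/d[2]
P0=np.array([.6053,-.0616]);A=.1208
def topress(X): 
    d=np.array(X)[:2]-P0; return np.array([np.cos(A)*d[0]+np.sin(A)*d[1],-np.sin(A)*d[0]+np.cos(A)*d[1]])*1e3
E
python3 - <<'E'
from bp import *
import cv2
s=ctrl.snapshot("wrist")
for u,v,z in [(198,139,.012),(353,139,.012),(238,146,.022),(312,146,.022),(246,209,.046),(305,209,.046)]:
    X=bp(s,u,v,z);print(u,v,X.round(4),topress(X).round(1))
print(topress(ctrl.get_obs()['tool_pos']))
cv2.imwrite('pics/w1z.png',cv2.resize(s["img"][120:270,180:370],None,fx=4,fy=4,interpolation=cv2.INTER_CUBIC))
E
```

```text
198 139 [ 0.4176 -0.1681  0.012 ] [-199.2  -83.1]
353 139 [ 0.3974 -0.0022  0.012 ] [-199.2   84. ]
238 146 [ 0.4182 -0.1237  0.022 ] [-193.2  -39.2]
312 146 [ 0.4088 -0.0462  0.022 ] [-193.2   39. ]
246 209 [ 0.4788 -0.1076  0.046 ] [-131.1  -30.4]
305 209 [ 0.4714 -0.0464  0.046 ] [-131.1   31.3]
[-1.63891285e+02  4.45133102e-02]
```

View pics/w1z.png

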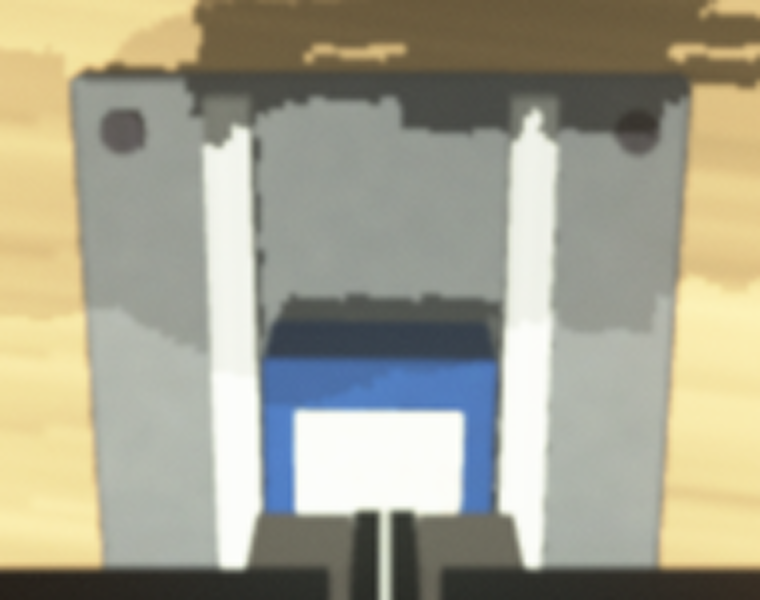

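The wrist picture shows the bed end at row 139 (columns 198–353) and carton near edge at row 209, agreeing with the fit to about 1 mm. Descending between the rails.

```bash
python3 -m handwheel '[[0,0,0.05,0,0,0],[0,0,0.09,0,0,0],[0,0,0.125,0,0,0],[0,0,0.15,0,0,0],[0,0,0.16,0,0,0],[0,0,0.166,0,0,0],[0,0,0.166,0,0,0]]'
python3 - <<'E'
from bp import *
import cv2
o=ctrl.get_obs();print(o['tool_pos'],topress(o['tool_pos']),o['force'])
s=ctrl.snapshot("side");cv2.imwrite('pics/s2z.png',cv2.resize(s["img"][165:310,215:390],None,fx=4,fy=4,interpolation=cv2.INTER_CUBIC))
E
```

```text
clock: 2.52
tool_pos: [0.4424, -0.0814, 0.0417]
orientation: [-180.0, 0.0, -173.1]
force: [-0.5, 0.6, -0.3]
opening: 0.0005
[ 0.44238245 -0.08143285  0.04169771] [-1.64120283e+02 -5.57126375e-02] [-0.45211274  0.60010651 -0.27015488]
```

View pics/s2z.png

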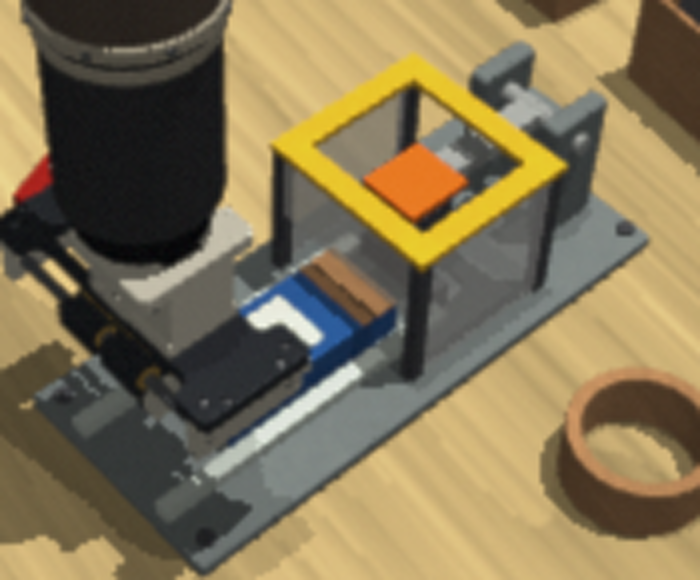

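```bash
python3 -m handwheel '[[-0.008,0,0,0,0,0],[-0.015,0,0,0,0,0],[-0.020,0,0,0,0,0],[-0.024,0,0,0,0,0],[-0.027,0,0,0,0,0],[-0.030,0,0,0,0,0],[-0.034,0,0,0,0,0],[-0.037,0,0,0,0,0]]'
python3 -m handwheel '[[-0.004,0,0,0,0,0],[-0.007,0,0,0,0,0],[-0.010,0,0,0,0,0],[-0.012,0,0,0,0,0],[-0.013,0,0,0,0,0]]'
python3 - <<'E'
from bp import *
import cv2
o=ctrl.get_obs();print(o['tool_pos'],topress(o['tool_pos']),o['force'])
s=ctrl.snapshot("wrist");cv2.imwrite('pics/w3.png',s["img"])
s=ctrl.snapshot("side");cv2.imwrite('pics/s3z.png',cv2.resize(s["img"][165:310,215:390],None,fx=4,fy=4,interpolation=cv2.INTER_CUBIC))
E
```

```text
clock: 3.58
tool_pos: [0.479, -0.077, 0.0415]
orientation: [180.0, 0.0, -173.1]
force: [-0.7, -0.2, -0.5]
opening: 0.0005
clock: 4.2
tool_pos: [0.4917, -0.0755, 0.0414]
orientation: [180.0, -0.0, -173.1]
force: [-0.6, 0.4, 0.6]
opening: 0.0004
[ 0.4917113  -0.07546638  0.04142639] [-1.14431913e+02 -7.71624968e-02] [-0.56753903  0.43008189  0.5964743 ]
```

View pics/w3.png

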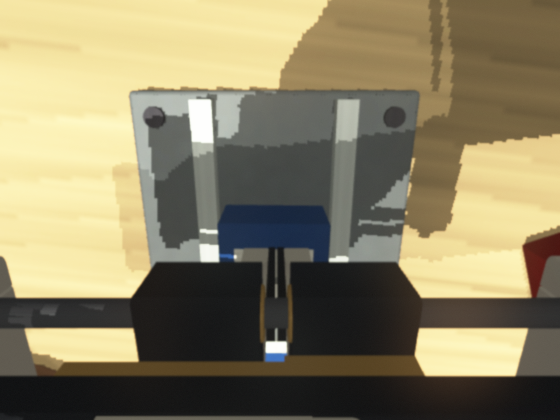

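View pics/s3z.png

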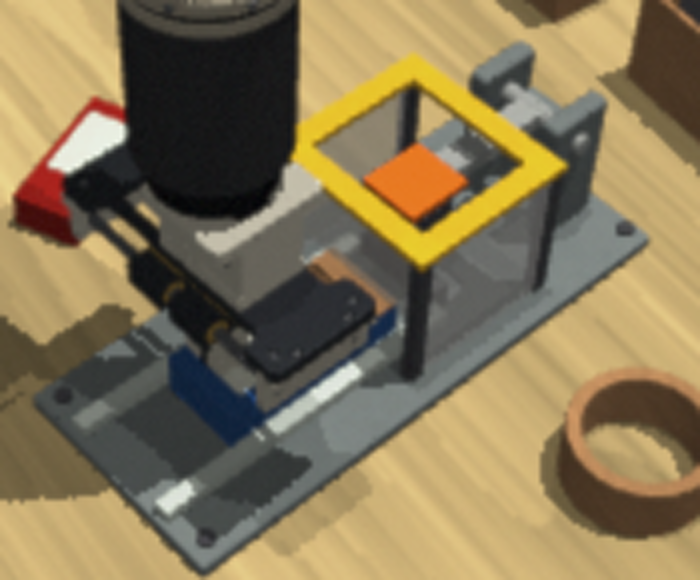

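```bash
python3 - <<'E'
from bp import *
import cv2
s=ctrl.snapshot("wrist")
print(-s["R"].T@s["t"],s["fx"])
for u,v,z in [(132,92,.012),(418,92,.012),(222,205,.012),(328,205,.012),(220,248,.046),(330,248,.046),(220,205,.046),(328,205,.046)]:
    X=bp(s,u,v,z);print(u,v,X.round(4),topress(X).round(1))
o=ctrl.get_obs();print(o)
cv2.imwrite('pics/w3z.png',cv2.resize(s["img"][180:380,180:370],None,fx=4,fy=3,interpolation=cv2.INTER_CUBIC))
s=ctrl.snapshot("scene");cv2.imwrite('pics/c3z.png',cv2.resize(s["img"][100:300,150:350],None,fx=3,fy=3,interpolation=cv2.INTER_CUBIC))
E
```

```text
[ 0.40785481 -0.08499615  0.21849373] 342.60124385721383
132 92 [ 0.418  -0.1667  0.012 ] [-198.6  -81.8]
418 92 [ 0.3985 -0.0039  0.012 ] [-198.3   82.2]
222 205 [ 0.4801 -0.1106  0.012 ] [-130.2  -33.6]
328 205 [ 0.4721 -0.0438  0.012 ] [-130.1   33.7]
220 248 [ 0.4934 -0.1057  0.046 ] [-116.4  -30.3]
330 248 [ 0.4861 -0.0453  0.046 ] [-116.3   30.5]
220 205 [ 0.4683 -0.1075  0.046 ] [-141.5  -29. ]
328 205 [ 0.4615 -0.0506  0.046 ] [-141.4   28.3]
{'clock': 4.35, 'joint_pos': array([ 1.39503089e+01,  1.41922271e+01, -3.36109330e+01, -1.48635348e-03,
       -4.22013455e+01, -9.70332641e+01]), 'qvel': array([ 0.0296655 , -0.04721185, -0.12447832, -0.04921821, -0.0237009 ,
       -0.03488637]), 'tau': array([ 6.88355416e-03, -4.09696090e+01,  2.09362721e+01,  4.97874096e+00,
       -7.72097614e-02,  1.73790588e-03]), 'tool_pos': array([ 0.49155733, -0.07551561,  0.04143981]), 'orientation': array([ 1.79999561e+02, -4.59398126e-03, -1.73084056e+02]), 'force': array([ 0.17079817,  0.08237611, -0.07053366]), 'moment': array([-0.01182002, -0.1149344 , -0.0383343 ]), 'opening': 0.0005052016118565684}
```

View pics/w3z.png

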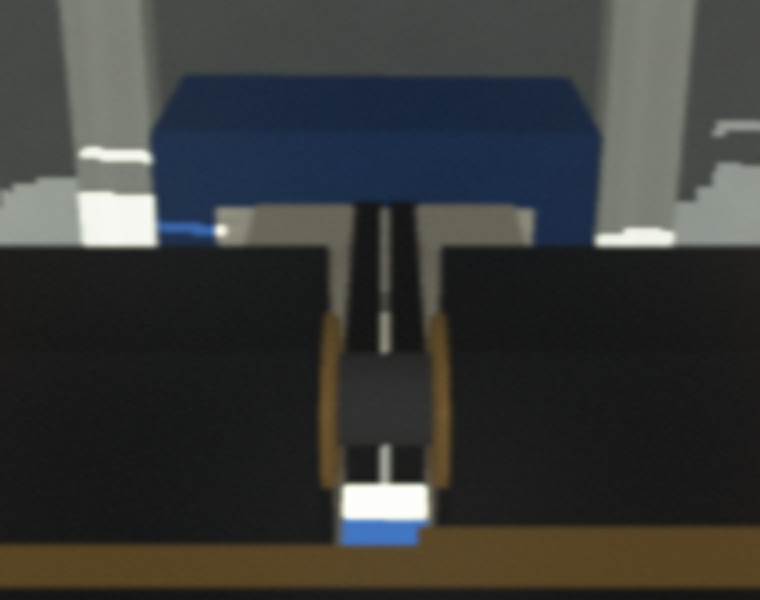

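View pics/c3z.png

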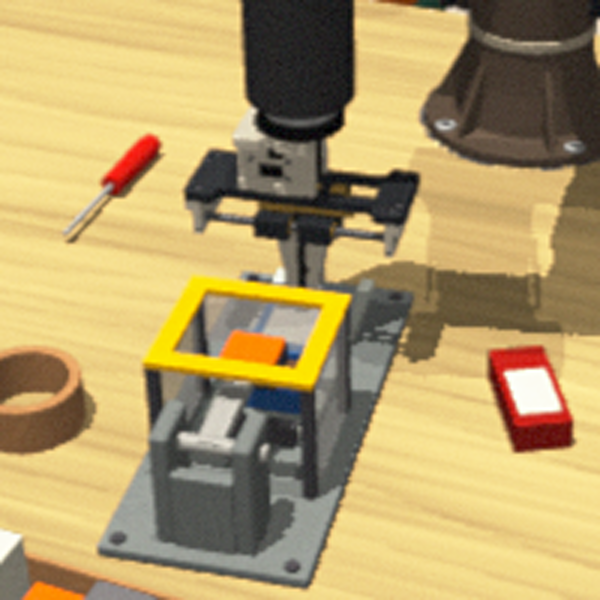

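The carton has not moved: its near top edge is still at x ≈ -131, yet the TCP reads -114 with no force. I need to check where the fingertips really are.

```bash
python3 - <<'E'
from bp import *
import cv2
o=ctrl.get_obs();T=o['tool_pos']
for n,(r0,r1,c0,c1) in {"side":(160,310,200,400),"scene":(120,290,180,330)}.items():
    s=ctrl.snapshot(n);k=4
    im=cv2.resize(s["img"][r0:r1,c0:c1],None,fx=k,fy=k,interpolation=cv2.INTER_CUBIC)
    for dz,col in [(-.017,(0,0,255)),(0,(0,255,0)),(.047,(255,0,255))]:
        q=s["R"]@(T+[0,0,dz])+s["t"];u=s["fx"]*q[0]/q[2]+s["cx"];v=s["fy"]*q[1]/q[2]+s["cy"]
        print(n,dz,u,v);cv2.circle(im,(int((u-c0)*k),int((v-r0)*k)),3,col,-1)
    cv2.imwrite(f'pics/{n}4.png',im)
E
```

```text
side -0.017 268.7040946461551 262.46769126535224
side 0 268.59023832990164 258.3416067756216
side 0.047 268.2624749455927 246.46365866699244
scene -0.017 251.5473815933947 206.26128481536765
scene 0 251.420738127174 201.13873832289434
scene 0.047 251.06182703662745 186.62129969889824
```

View pics/side4.png

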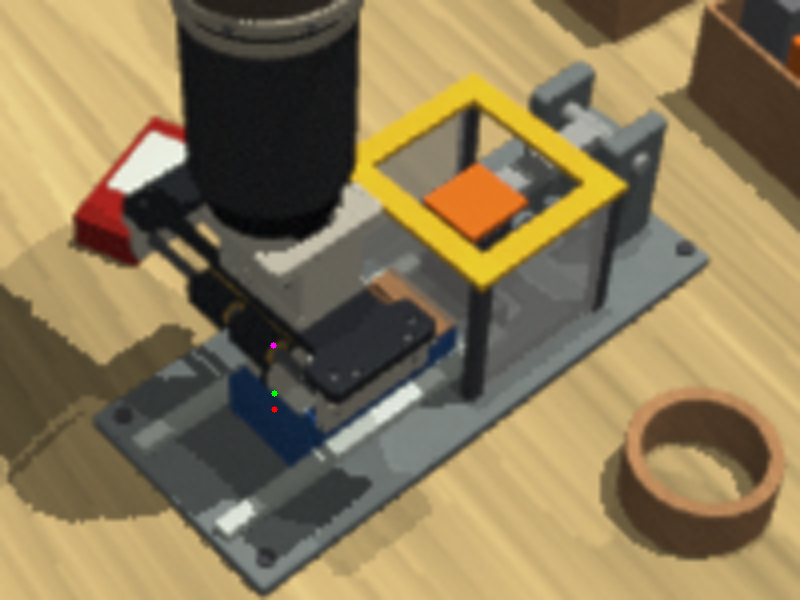

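View pics/scene4.png

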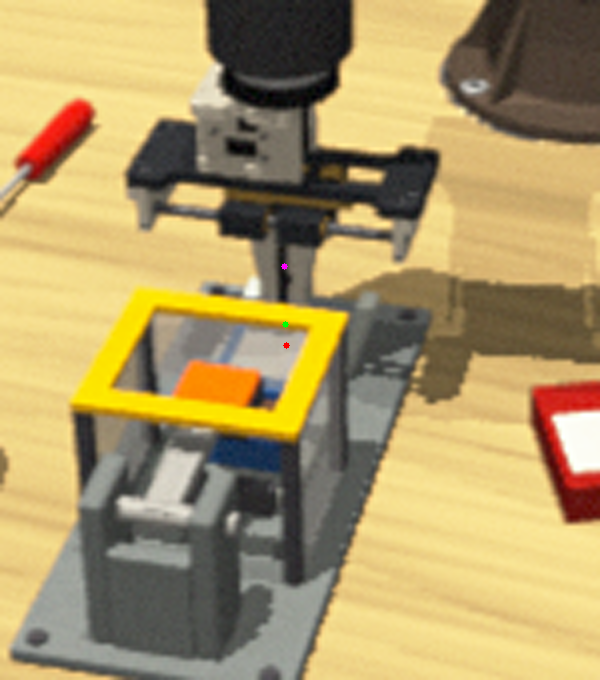

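```bash
python3 - <<'E'
from bp import *
import cv2
T=np.array([.6745,0,.2065])
for n in ["side","scene"]:
    s=ctrl.snapshot(n);im0=cv2.imread(f"pics/{n}0.png");k=5
    q=s["R"]@T+s["t"];u=s["fx"]*q[0]/q[2]+s["cx"];v=s["fy"]*q[1]/q[2]+s["cy"];c0,r0=int(u)-75,int(v)-70
    im=cv2.resize(im0[r0:r0+118,c0:c0+150],None,fx=k,fy=k,interpolation=cv2.INTER_CUBIC)
    for dx in (-.065,-.044,.044,.065):
      for dz,col in [(-.017,(0,0,255)),(0,(0,255,0)),(.049,(255,0,255))]:
        q=s["R"]@(T+[dx,0,dz])+s["t"];u=s["fx"]*q[0]/q[2]+s["cx"];v=s["fy"]*q[1]/q[2]+s["cy"]
        cv2.circle(im,(int((u-c0)*k),int((v-r0)*k)),3,col,-1)
    cv2.imwrite(f'pics/{n}5.png',im)
E
```

```text
(no output)
```

View pics/side5.png

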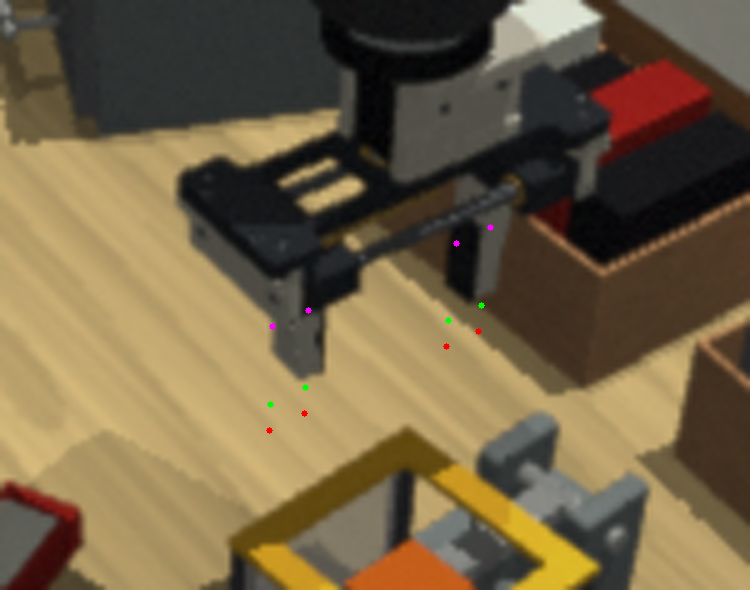

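View pics/scene5.png

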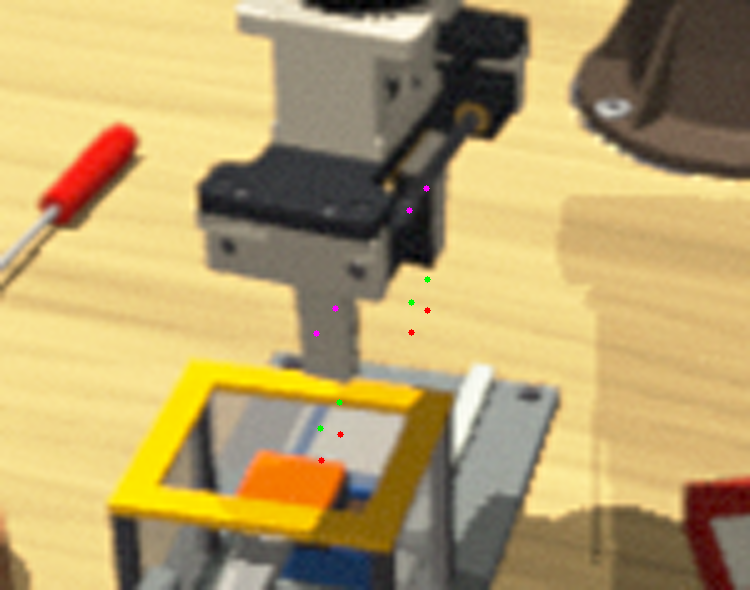

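```bash
python3 - <<'E'
from bp import *
import cv2
T=np.array([.6745,0,.2065])
cam={}
for n in ["side","scene"]:
    s=ctrl.snapshot(n);q=s["R"]@T+s["t"];u=s["fx"]*q[0]/q[2]+s["cx"];v=s["fy"]*q[1]/q[2]+s["cy"];cam[n]=(s,int(u)-75,int(v)-70)
def P(s): return np.diag([1,1,1.])@np.array([[s["fx"],0,s["cx"]],[0,s["fy"],s["cy"]],[0,0,1]])@np.c_[s["R"],s["t"]]
for a,b in [((474,298),(330,378)),((300,372),(420,264))]:
    pts=[];Ms=[]
    for n,p in (("side",a),("scene",b)):
        s,c0,r0=cam[n];pts.append(np.array([[c0+p[0]/5],[r0+p[1]/5]]));Ms.append(P(s))
    X=cv2.triangulatePoints(Ms[0],Ms[1],pts[0],pts[1]);X=X[:3,0]/X[3,0]
    print(X.round(4))
    for (n,p,q2) in (("side",a,pts[0]),("scene",b,pts[1])):
        s=cam[n][0];q=s["R"]@X+s["t"];print(n,s["fx"]*q[0]/q[2]+s["cx"]-q2[0],s["fy"]*q[1]/q[2]+s["cy"]-q2[1])
E
```

```text
[ 0.7259 -0.0035  0.2223]
side [-1.33435395] [-0.66023611]
scene [-1.20429841] [0.4601406]
[ 6.235e-01 -1.000e-04  2.221e-01]
side [-0.99414465] [-0.5562844]
scene [-0.81615369] [0.36805658]
```

Triangulating the fingertips in the first side and scene pictures puts them about 16 mm above the reported TCP, not 17 mm below it. The tips therefore passed above the carton without contact. I'll raise the arm and measure the closed fingers and gripper body properly before carrying on.

```bash
python3 -m handwheel '[[0,0,-0.04,0,0,0],[0.01,0,-0.09,0,0,0],[0.02,0,-0.14,0,0,0],[0.03,0,-0.18,0,0,0],[0.03,0,-0.20,0,0,0],[0.03,0,-0.20,0,0,0]]'
python3 - <<'E'
from bp import *
import cv2
T=ctrl.get_obs()['tool_pos'];print(T,topress(T))
ax=np.array([np.cos(A),np.sin(A),0]);ay=np.array([-ax[1],ax[0],0])
for n in ["side","scene"]:
    s=ctrl.snapshot(n);k=6
    def pr(X):
        q=s["R"]@X+s["t"];return s["fx"]*q[0]/q[2]+s["cx"],s["fy"]*q[1]/q[2]+s["cy"]
    u,v=pr(T);c0,r0=int(u)-66,int(v)-65
    cv2.imwrite(f'pics/{n}6full.png',s["img"])
    im=cv2.resize(s["img"][r0:r0+98,c0:c0+132],None,fx=k,fy=k,interpolation=cv2.INTER_CUBIC);print(n,c0,r0)
    cv2.imwrite(f'pics/{n}6raw.png',im)
E
```

```text
clock: 5.45
tool_pos: [0.4626, -0.079, 0.2432]
orientation: [180.0, 0.2, -173.1]
force: [-1.1, -0.3, -0.9]
opening: 0.0001
[ 0.4626115  -0.07898363  0.24318156] [-1.43743500e+02 -6.20633693e-02]
side 190 143
scene 186 64
```

View pics/side6raw.png

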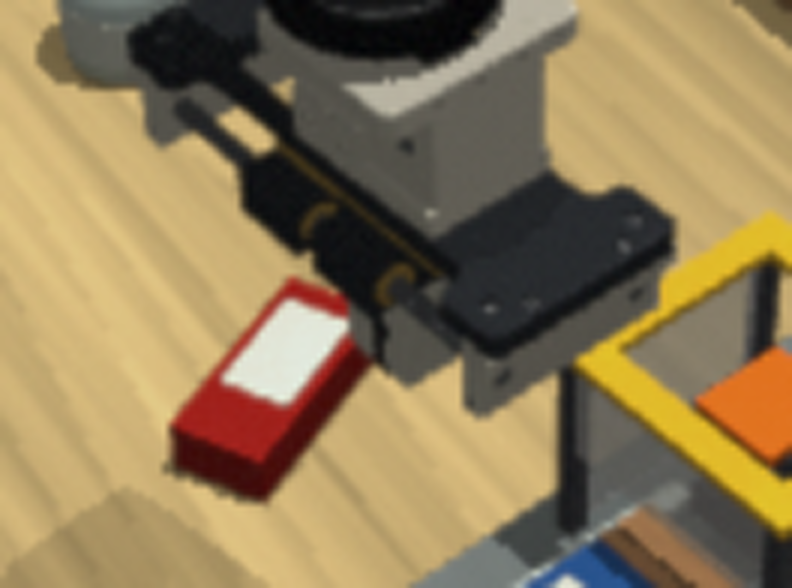

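View pics/scene6raw.png

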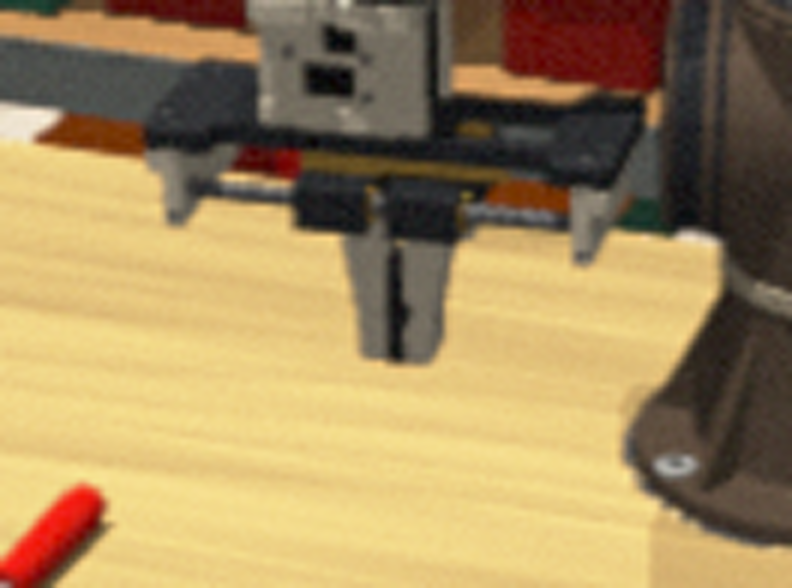

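The scene picture (tip at row 360, body brackets near row 242 in the 6x crop) gives about 64 mm from tip to body, which matches the stated geometry. So the reported TCP sits about 33 mm too far along the tool, and true tip height ≈ reported z + 16 mm. I'll descend again with that correction.

```bash
python3 -m handwheel '[[0.012,0,0.02,0,0,0],[0.022,0,0.07,0,0,0],[0.022,0,0.12,0,0,0],[0.022,0,0.16,0,0,0],[0.022,0,0.19,0,0,0],[0.022,0,0.21,0,0,0],[0.022,0,0.22,0,0,0],[0.022,0,0.223,0,0,0]]'
python3 -m handwheel '[[0,0,0.004,0,0,0],[0,0,0.007,0,0,0],[0,0,0.007,0,0,0]]'
python3 - <<'E'
from bp import *
import cv2
o=ctrl.get_obs();print(o['tool_pos'],topress(o['tool_pos']),o['force'])
s=ctrl.snapshot("wrist");cv2.imwrite('pics/w7.png',s["img"])
s=ctrl.snapshot("side");cv2.imwrite('pics/s7z.png',cv2.resize(s["img"][180:320,215:390],None,fx=4,fy=4,interpolation=cv2.INTER_CUBIC))
E
```

```text
clock: 6.55
tool_pos: [0.4394, -0.0819, 0.0177]
orientation: [-180.0, -0.1, -173.1]
force: [0.0, 0.5, -0.3]
opening: 0.0002
clock: 6.92
tool_pos: [0.4401, -0.0817, 0.0117]
orientation: [180.0, 0.0, -173.1]
force: [1.4, 0.5, 0.8]
opening: 0.0002
[ 0.44010501 -0.08173232  0.01166408] [-1.66417210e+02 -7.85544389e-02] [1.42050043 0.54780512 0.78024361]
```

View pics/w7.png

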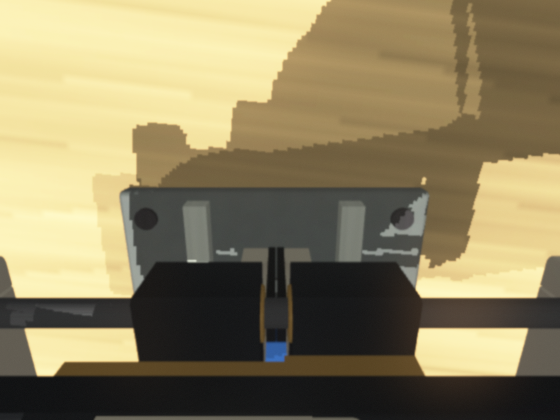

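View pics/s7z.png

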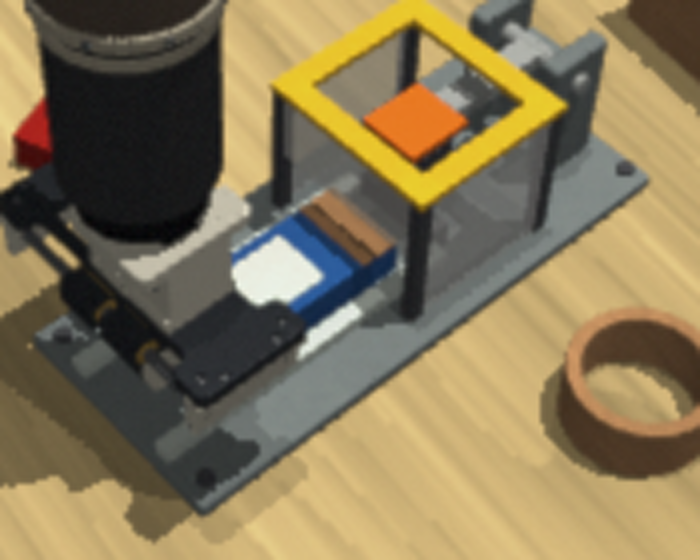

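```bash
python3 -m handwheel '[[-0.008,0,0,0,0,0],[-0.016,0,0,0,0,0],[-0.020,0,0,0,0,0],[-0.023,0,0,0,0,0],[-0.026,0,0,0,0,0],[-0.029,0,0,0,0,0],[-0.032,0,0,0,0,0],[-0.035,0,0,0,0,0]]'
python3 -m handwheel '[[-0.002,0,0,0,0,0],[-0.004,0,0,0,0,0],[-0.006,0,0,0,0,0],[-0.008,0,0,0,0,0]]'
python3 - <<'E'
from bp import *
import cv2
o=ctrl.get_obs();print(o['tool_pos'],topress(o['tool_pos']),o['force'],o['moment'])
s=ctrl.snapshot("side");cv2.imwrite('pics/s8z.png',cv2.resize(s["img"][180:320,215:390],None,fx=4,fy=4,interpolation=cv2.INTER_CUBIC))
E
```

```text
clock: 8.02
tool_pos: [0.475, -0.0775, 0.0114]
orientation: [180.0, 0.0, -173.1]
force: [-1.1, -0.1, -0.1]
opening: 0.0002
clock: 8.52
tool_pos: [0.4832, -0.0765, 0.0115]
orientation: [180.0, 0.0, -173.1]
force: [-0.9, -0.4, -0.5]
opening: 0.0003
[ 0.48317752 -0.07647267  0.01150219] [-1.23024769e+02 -4.77470393e-02] [-0.9436495  -0.42490209 -0.45569273] [-0.08323824  0.51736266  0.00311763]
```

View pics/s8z.png

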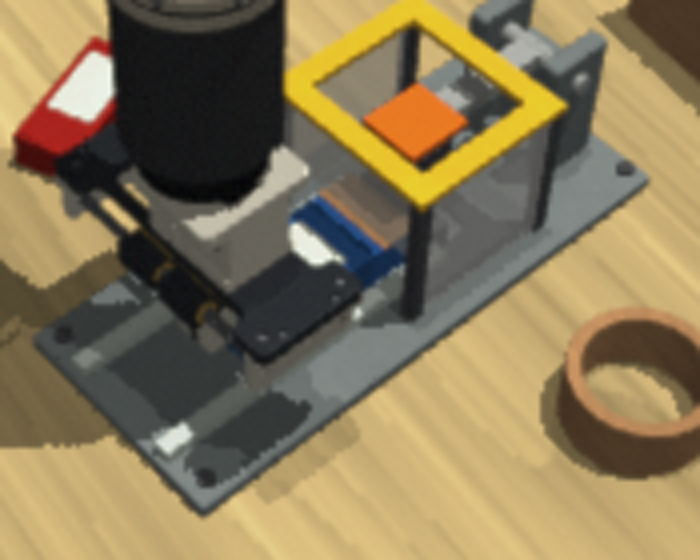

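The carton is now sliding along the guide. Continuing gently until the force shows the stop.

```bash
python3 -m handwheel '[[-0.002,0,0,0,0,0],[-0.004,0,0,0,0,0],[-0.006,0,0,0,0,0],[-0.008,0,0,0,0,0],[-0.010,0,0,0,0,0],[-0.011,0,0,0,0,0]]'
python3 -m handwheel '[[-0.001,0,0,0,0,0],[-0.002,0,0,0,0,0],[-0.002,0,0,0,0,0]]'
python3 - <<'E'
from bp import *
o=ctrl.get_obs();print(o['tool_pos'],topress(o['tool_pos']),o['force'],o['moment'])
E
```

```text
clock: 9.32
tool_pos: [0.4941, -0.0751, 0.0115]
orientation: [180.0, 0.0, -173.1]
force: [-0.6, 0.6, -1.0]
opening: 0.0001
clock: 9.7
tool_pos: [0.4953, -0.0751, 0.0114]
orientation: [-180.0, -0.0, -173.1]
force: [-4.5, -0.7, 3.2]
opening: 0.0004
[ 0.49526841 -0.07509139  0.0114154 ] [-110.85554304   -0.1335556 ] [-4.4851747  -0.72490994  3.18071629] [-0.13539659  1.28803145  0.00672357]
```

```bash
python3 -m handwheel '[[-0.001,0,0,0,0,0],[-0.0015,0,0,0,0,0],[-0.0015,0,0,0,0,0]]'
python3 - <<'E'
from bp import *
import cv2
o=ctrl.get_obs();print(o['tool_pos'],topress(o['tool_pos']),o['force'],o['moment'])
s=ctrl.snapshot("side");cv2.imwrite('pics/s9z.png',cv2.resize(s["img"][180:320,215:390],None,fx=4,fy=4,interpolation=cv2.INTER_CUBIC))
E
```

```text
clock: 10.07
tool_pos: [0.4953, -0.0751, 0.0112]
orientation: [-180.0, -0.2, -173.1]
force: [-8.2, 0.3, 7.0]
opening: 0.0005
[ 0.49526641 -0.07514844  0.01122062] [-110.86439659   -0.18995234] [-8.23974826  0.32727187  6.99597083] [ 0.07936203  2.70767431 -0.00405349]
```

View pics/s9z.png

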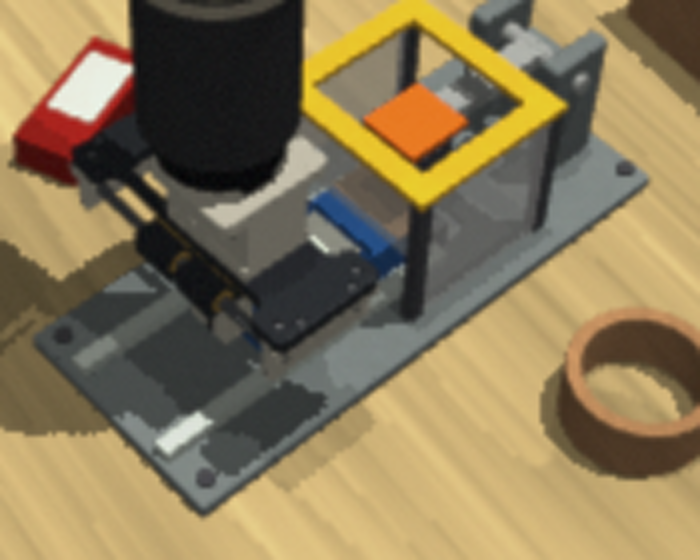

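Contact is firm: the TCP stays at -110.9 while the force rises to 8 N. Backing off, then rising.

```bash
python3 -m handwheel '[[0.003,0,0,0,0,0],[0.010,0,0,0,0,0],[0.025,0,0,0,0,0],[0.035,0,-0.03,0,0,0],[0.04,0,-0.08,0,0,0],[0.04,0,-0.13,0,0,0],[0.04,0,-0.18,0,0,0],[0.04,0,-0.20,0,0,0]]'
python3 -m handwheel '[[0,0,0,0,0,0]]'
python3 - <<'E'
from bp import *
import cv2
o=ctrl.get_obs();print(o['tool_pos'],topress(o['tool_pos']),o['force'])
s=ctrl.snapshot("wrist");cv2.imwrite('pics/w10.png',s["img"])
s=ctrl.snapshot("side");cv2.imwrite('pics/s10z.png',cv2.resize(s["img"][165:310,215:390],None,fx=4,fy=4,interpolation=cv2.INTER_CUBIC))
E
```

```text
clock: 11.12
tool_pos: [0.4579, -0.0796, 0.2147]
orientation: [180.0, 0.3, -173.1]
force: [0.5, 0.0, -0.9]
opening: 0.0002
clock: 11.25
tool_pos: [0.4577, -0.0795, 0.213]
orientation: [180.0, 0.2, -173.1]
force: [0.3, -0.3, -0.0]
opening: 0.0003
[ 0.45768198 -0.07951346  0.21301654] [-1.48700944e+02  6.00256376e-03] [ 0.32405307 -0.25810228 -0.03862389]
```

View pics/w10.png

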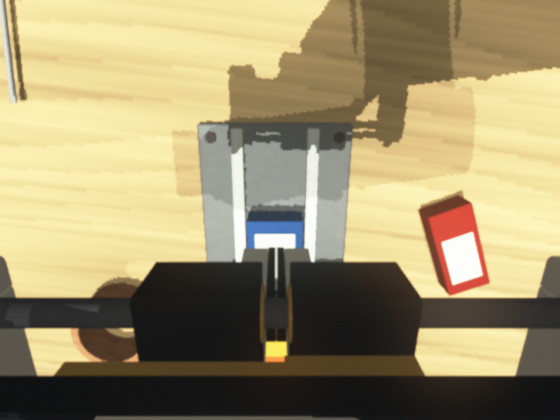

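View pics/s10z.png

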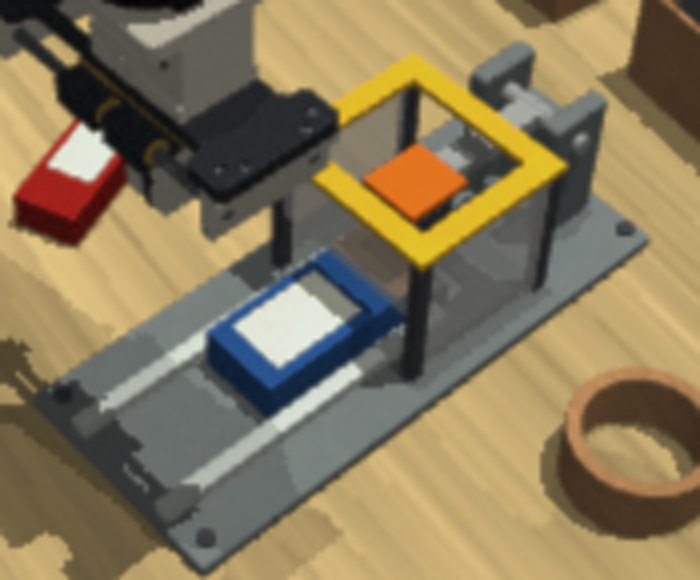

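```bash
python3 - <<'E'
from bp import *
import cv2
s=ctrl.snapshot("wrist")
for u,v,z in [(198,123,.012),(352,123,.012),(247,221,.046),(304,221,.046),(247,212,.012),(304,212,.012)]:
    X=bp(s,u,v,z);print(u,v,topress(X).round(1))
cv2.imwrite('pics/w10z.png',cv2.resize(s["img"][110:260,180:370],None,fx=4,fy=4,interpolation=cv2.INTER_CUBIC))
E
python3 -m handwheel '[[-0.03,0,0,0,0,0],[-0.07,0,0,0,0,0],[-0.11,0,0,0,0,0],[-0.15,0,0,0,0,0],[-0.18,0,0,0,0,0],[-0.195,0,0,0,0,0],[-0.199,0,0,0,0,0],[-0.199,0,0,0,0,0]]'
python3 - <<'E'
from bp import *
import cv2
o=ctrl.get_obs();print(o['tool_pos'],topress(o['tool_pos']),o['orientation'],o['force'])
for n in ("wrist","side","scene"):
    s=ctrl.snapshot(n);cv2.imwrite(f'pics/{n}11.png',s["img"])
E
```

```text
198 123 [-202.1  -82.4]
352 123 [-201.8   82.7]
247 221 [-102.7  -30. ]
304 221 [-102.5   30.9]
247 212 [-100.8  -32.7]
304 212 [-100.7   33.6]
clock: 12.4
tool_pos: [0.6542, -0.0558, 0.2111]
orientation: [180.0, -0.1, -173.1]
force: [-0.6, 0.3, 0.5]
opening: 0.0006
[ 0.65420979 -0.05576717  0.21105677] [49.25625664 -0.10361975] [ 1.79996735e+02 -5.10472980e-02 -1.73085995e+02] [-0.62091174  0.2694881   0.5036936 ]
```

View pics/w10z.png

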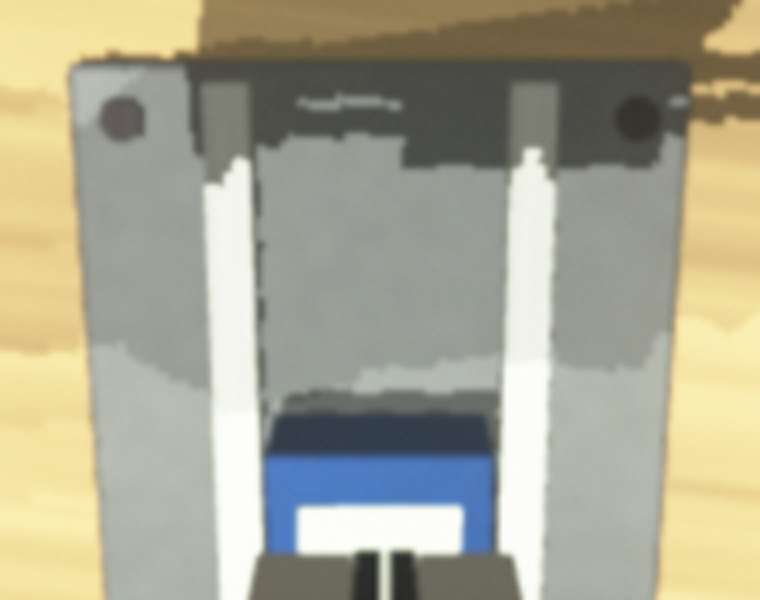

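View pics/wrist11.png

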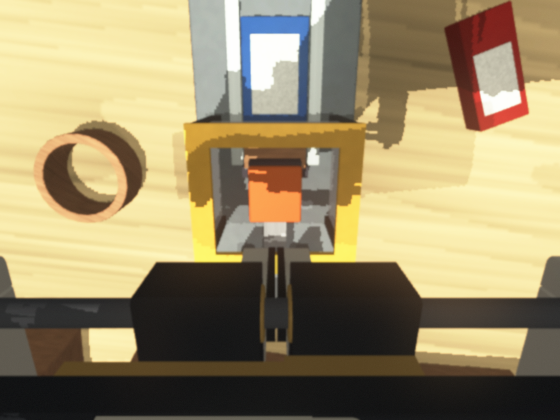

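View pics/scene11.png

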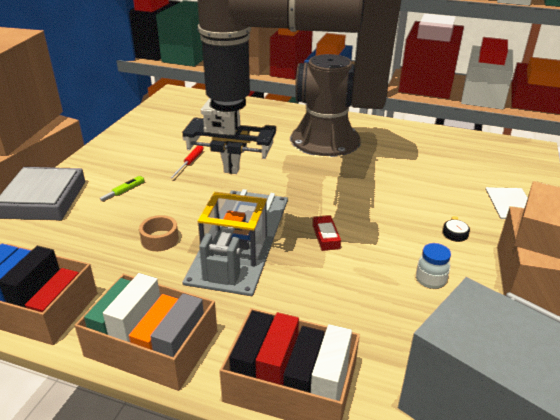

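View pics/side11.png

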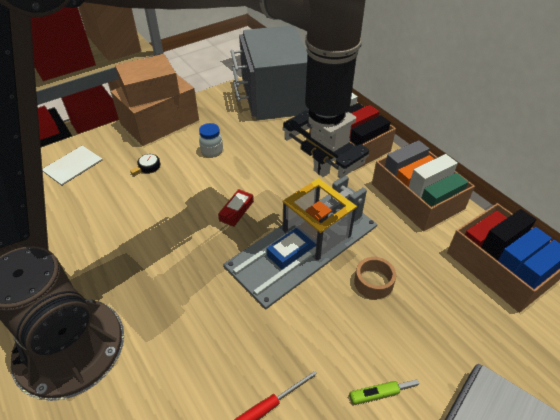

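```bash
python3 - <<'E'
from bp import *
s=ctrl.snapshot("wrist")
for nm,u,v,z in [("frame near out",187,123,.128),("frame near out",364,123,.128),("win near",212,148,.128),("win near",338,148,.128),("win far",216,252,.128),("win far",334,252,.128),("pad near",249,166,.105),("pad near",302,166,.105),("pad far",249,221,.105),("pad far",301,221,.105)]:
    X=bp(s,u,v,z);print(nm,topress(X).round(1))
E
```

```text
frame near out [-12.6 -65.4]
frame near out [-12.4  66.4]
win near [  6.  -47.9]
win near [ 6.2 48. ]
win far [ 93.4 -49.8]
win far [93.6 49.4]
pad near [ 24.9 -21.9]
pad near [24.9 22.7]
pad far [ 74.5 -23.2]
pad far [74.5 22.9]
```

Window, pad and fingers line up within 1–2 mm (fingers at press (49, 0)). Lowering into the window to just above the pad.

```bash
python3 -m handwheel '[[0,0,0.03,0,0,0],[0,0,0.055,0,0,0],[0,0,0.075,0,0,0],[0,0,0.09,0,0,0],[0,0,0.10,0,0,0],[0,0,0.107,0,0,0],[0,0,0.111,0,0,0],[0,0,0.111,0,0,0]]'
python3 - <<'E'
from bp import *
import cv2
o=ctrl.get_obs();print(o['tool_pos'],topress(o['tool_pos']),o['force'])
s=ctrl.snapshot("side");cv2.imwrite('pics/s12z.png',cv2.resize(s["img"][120:260,260:400],None,fx=4,fy=4,interpolation=cv2.INTER_CUBIC))
s=ctrl.snapshot("scene");cv2.imwrite('pics/c12z.png',cv2.resize(s["img"][120:290,170:300],None,fx=4,fy=3.5,interpolation=cv2.INTER_CUBIC))
E
```

```text
clock: 13.6
tool_pos: [0.655, -0.0557, 0.1005]
orientation: [-180.0, 0.0, -173.1]
force: [-0.4, 0.1, 0.0]
opening: 0.0007
[ 0.65498483 -0.05566889  0.10049346] [50.03748725 -0.09945018] [-0.42208644  0.08405037  0.02418155]
```

View pics/s12z.png

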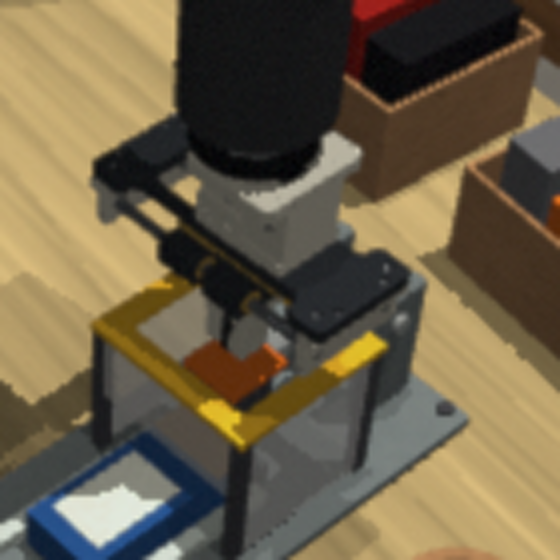

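View pics/c12z.png

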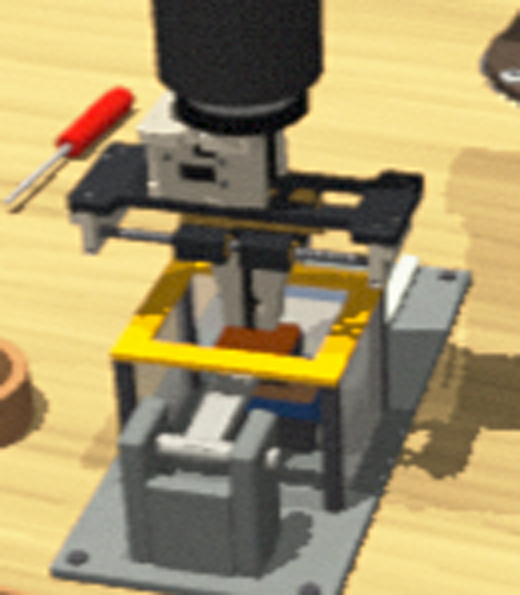

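Fingers are inside the window just above the pad, clear of the frame all round, with the body well above it. Pressing in small steps and watching the force.

```bash
python3 -m handwheel '[[0,0,0.004,0,0,0],[0,0,0.008,0,0,0],[0,0,0.011,0,0,0],[0,0,0.014,0,0,0],[0,0,0.017,0,0,0]]'
python3 -m handwheel '[[0,0,0.003,0,0,0],[0,0,0.006,0,0,0],[0,0,0.009,0,0,0],[0,0,0.009,0,0,0]]'
```

```text
clock: 14.32
tool_pos: [0.6547, -0.0557, 0.0836]
orientation: [-180.0, -0.0, -173.1]
force: [-2.7, 0.4, 4.5]
opening: 0.0005
clock: 14.82
tool_pos: [0.6546, -0.0558, 0.0748]
orientation: [-180.0, -0.0, -173.1]
force: [-4.2, 0.9, 6.9]
opening: 0.0005
```

```bash
python3 -m handwheel '[[0,0,0.002,0,0,0],[0,0,0.004,0,0,0],[0,0,0.005,0,0,0]]'
python3 -m handwheel '[[0,0,0.001,0,0,0],[0,0,0.002,0,0,0],[0,0,0.002,0,0,0]]'
python3 -m handwheel '[[0,0,0.001,0,0,0],[0,0,0.001,0,0,0]]'
```

```text
clock: 15.2
tool_pos: [0.6547, -0.0558, 0.0701]
orientation: [-180.0, -0.0, -173.1]
force: [-3.9, 0.2, 8.0]
opening: 0.0005
clock: 15.58
tool_pos: [0.6548, -0.0557, 0.0683]
orientation: [-180.0, 0.0, -173.1]
force: [-3.8, 0.7, 9.8]
opening: 0.0004
clock: 15.82
tool_pos: [0.6549, -0.0558, 0.0674]
orientation: [-180.0, 0.0, -173.1]
force: [-4.4, 0.2, 8.3]
opening: 0.0001
```

```bash
python3 -m handwheel '[[0,0,0.001,0,0,0],[0,0,0.002,0,0,0],[0,0,0.002,0,0,0]]'
python3 -m handwheel '[[0,0,0.001,0,0,0],[0,0,0.002,0,0,0],[0,0,0.002,0,0,0]]'
```

```text
clock: 16.2
tool_pos: [0.6551, -0.0557, 0.0655]
orientation: [-180.0, 0.0, -173.1]
force: [-3.6, 0.9, 10.0]
opening: 0.0003
clock: 16.58
tool_pos: [0.6552, -0.0558, 0.065]
orientation: [-180.0, 0.1, -173.0]
force: [-8.0, 0.6, 17.8]
opening: 0.0001
```

The end stop is felt (z stays at 0.065 while the force jumps to 18 N). Pressing slightly more and holding.

```bash
python3 -m handwheel '[[0,0,0.0005,0,0,0],[0,0,0.0005,0,0,0],[0,0,0.0005,0,0,0],[0,0,0.0005,0,0,0],[0,0,0.0005,0,0,0],[0,0,0.0005,0,0,0],[0,0,0.0005,0,0,0],[0,0,0.0005,0,0,0]]'
python3 - <<'E'
from bp import *
import cv2
s=ctrl.snapshot("side");cv2.imwrite('pics/s13z.png',cv2.resize(s["img"][120:260,260:400],None,fx=4,fy=4,interpolation=cv2.INTER_CUBIC))
s=ctrl.snapshot("scene");cv2.imwrite('pics/c13z.png',cv2.resize(s["img"][120:290,170:300],None,fx=4,fy=3.5,interpolation=cv2.INTER_CUBIC))
E
python3 -m handwheel '[[0,0,0,0,0,0],[0,0,0,0,0,0],[0,0,0,0,0,0],[0,0,0,0,0,0],[0,0,0,0,0,0],[0,0,0,0,0,0],[0,0,0,0,0,0],[0,0,0,0,0,0]]'
```

```text
clock: 17.58
tool_pos: [0.6552, -0.0558, 0.0649]
orientation: [-180.0, 0.1, -173.0]
force: [-7.9, 2.0, 21.0]
opening: 0.0004
clock: 18.68
tool_pos: [0.6552, -0.0558, 0.0649]
orientation: [-180.0, 0.1, -173.0]
force: [-9.6, 2.1, 21.0]
opening: 0.0003
```

View pics/s13z.png

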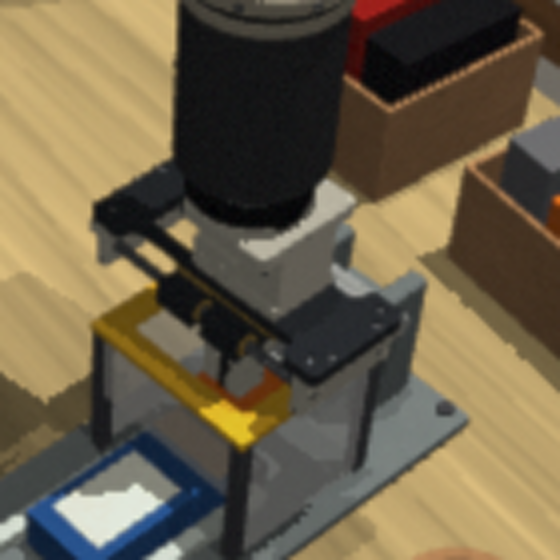

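View pics/c13z.png

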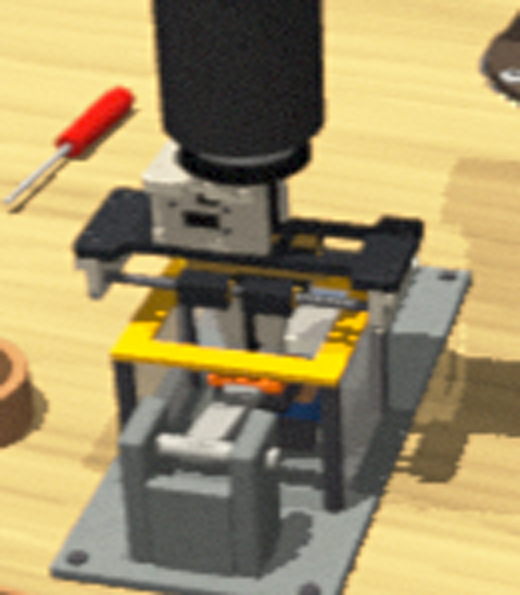

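Pad is down and sloped under the fingers; the gripper body stays above the frame. One more second of hold, then straight up.

```bash
python3 -m handwheel '[[0,0,0,0,0,0],[0,0,0,0,0,0],[0,0,0,0,0,0],[0,0,0,0,0,0],[0,0,0,0,0,0],[0,0,0,0,0,0]]'
python3 -m handwheel '[[0,0,-0.003,0,0,0],[0,0,-0.007,0,0,0],[0,0,-0.011,0,0,0],[0,0,-0.015,0,0,0],[0,0,-0.019,0,0,0],[0,0,-0.023,0,0,0],[0,0,-0.028,0,0,0],[0,0,-0.036,0,0,0]]'
python3 -m handwheel '[[0,0,-0.015,0,0,0],[0,0,-0.035,0,0,0],[0,0,-0.06,0,0,0],[0,0,-0.09,0,0,0],[0,0,-0.11,0,0,0],[0,0,-0.12,0,0,0],[0,0,-0.12,0,0,0]]'
python3 -m handwheel '[[0.04,0,0,0,0,0],[0.09,0,0,0,0,0],[0.14,0,0,0,0,0],[0.18,0,0,0,0,0],[0.2,0,0,0,0,0],[0.2,0,0,0,0,0]]'
python3 - <<'E'
from bp import *
import cv2
o=ctrl.get_obs();print(o['tool_pos'],topress(o['tool_pos']),o['force'])
s=ctrl.snapshot("wrist");cv2.imwrite('pics/w14.png',s["img"])
for v in (123,):print(topress(bp(s,275,v,.012)))
s=ctrl.snapshot("side");cv2.imwrite('pics/s14z.png',cv2.resize(s["img"][165:310,215:390],None,fx=4,fy=4,interpolation=cv2.INTER_CUBIC));
s=ctrl.snapshot("scene");cv2.imwrite('pics/c14.png',s["img"])
E
```

```text
clock: 19.42
tool_pos: [0.6553, -0.0558, 0.0649]
orientation: [-180.0, 0.1, -173.0]
force: [-8.8, 1.9, 20.5]
opening: -0.0
clock: 20.42
tool_pos: [0.6548, -0.0557, 0.0978]
orientation: [180.0, -0.0, -173.1]
force: [0.6, -0.1, 0.2]
opening: 0.0008
clock: 21.3
tool_pos: [0.6552, -0.0556, 0.2187]
orientation: [180.0, 0.1, -173.1]
force: [-0.4, 0.5, -0.8]
opening: 0.0003
clock: 22.05
tool_pos: [0.4556, -0.0798, 0.218]
orientation: [180.0, 0.0, -173.1]
force: [0.8, 0.2, -0.3]
opening: 0.0002
[ 0.45564477 -0.07984508  0.21804359] [-1.50763279e+02 -7.77085469e-02] [ 0.76801478  0.22970545 -0.2977218 ]
[-2.02014307e+02 -1.16856675e-01]
```

View pics/w14.png

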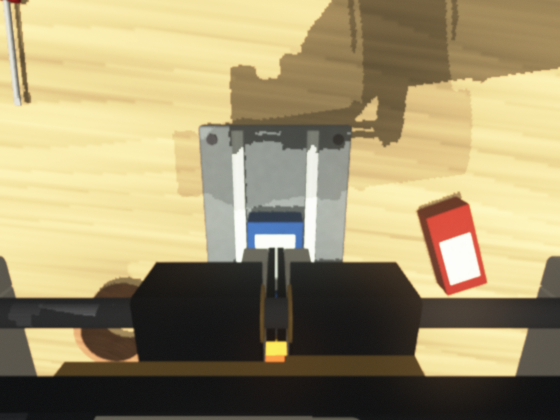

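View pics/s14z.png

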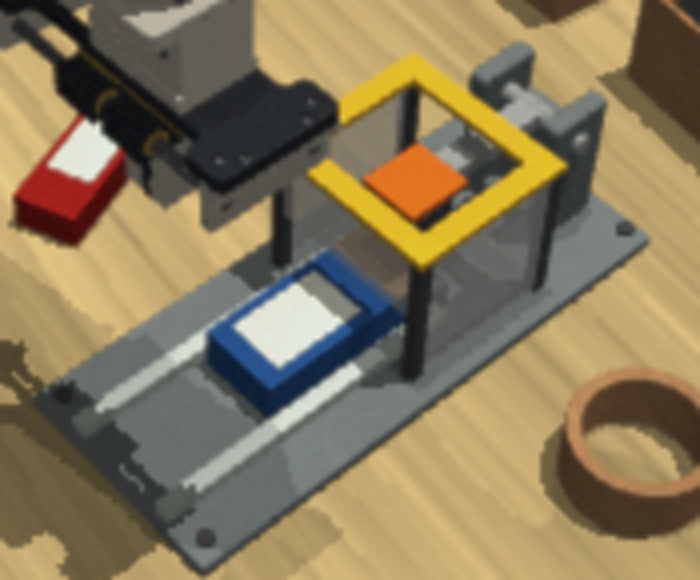

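View pics/c14.png

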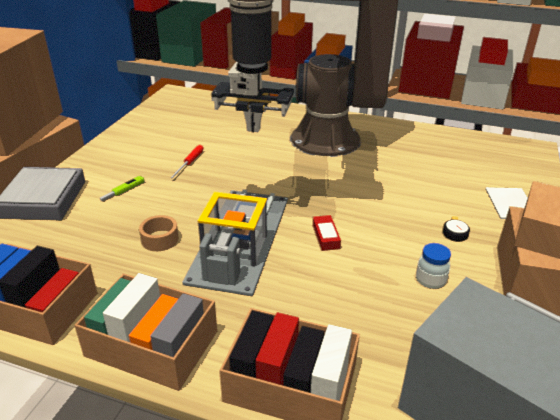

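The pad is back up at the same pixels as before, the carton hasn't moved since it reached the stop, and the other things are where they were. Handing in.

```bash
python3 - <<'E'
from plant import ctrl
print(ctrl.close_job(), ctrl.get_obs()['clock'])
E
```

```text
the job is handed in; nothing more can be done
the job is handed in; nothing more can be done
```

The job is done and handed in, and my last checks agree with the task. The clock stood at about 22 s of the 48 s allowed.

- **Carton:** I pushed it with the closed fingertips until it stopped against the stop. The fingers stayed put while the push force rose to 8 N. In the wrist picture, measured from the bed's end, its near end face is at about x = -100.6 mm, against -100 expected. It looked unmoved after the lever was worked.
- **Lever:** I went down through the window and pressed the pad to its end stop. The tool stayed at the same height while the force went from 10 N to about 20 N. I held it down for about 2.8 s. The pad sprang back to the same place as before, and the fingers were drawn out and stand clear.
- **Guard and bystanders:** The side and scene pictures showed clearance to the guard frame, and nothing in the forces suggested contact. The scene picture shows the other things on the bench where they were.

**What disagreed:** the fingertips stand about 16 mm above the reported TCP, not 17 mm ahead of it as `ctrl.tip_extent` says. Because of this, my first push passed over the carton without touching it. I found the offset by triangulating the tips in two camera views, corrected for it and pushed again; the height at which the fingers met the pad roughly confirmed it (within about 4 mm). My first camera fit also put heights 2–5 mm below the stated ones, so for those I used the stated values.

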